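# Seat a framed mirror in its three-point mount

## Task

The framed mirror on the black mount is only half loaded: its near end still rides up on the aluminium ledge. Push it gently along, without picking it up, until it drops off the ledge and lies flat on all three steel balls, fully home against both brass end stops and against the brass side stop. Leave the other things on the desk alone.

Things in the scene. Friction and masses are not known exactly. Their poses are not given: they have to be found in the camera images.
- mirror_center (a point): Centre (half-way through the thickness) of the loose mirror: aluminium plate with blue mirror face on top, 120 mm along its x, 100 along y, 16 thick (z up), 0.25 to 0.4 kg. It starts 14 to 30 mm short of home along the mount's x, near end (-x) on the ledge, far part on the two far balls, so sloping down 3 degrees to +x. Seated, its underside is 18 mm, its top 34 mm above the desk.
- mirror: The same mirror; origin at the centre of its underside, axes as the point's.
- mount: Fixed black base plate 195 x 150 x 10 mm, reaching from x = -115 to +80 mm of its origin, which lies at desk level. Mount x is the direction of loading (roughly away from the robot), y to its left, z up. The mirror is home against the end stops when its centre is at mount x = 0; its near edge is then 6 mm clear of the ledge.
- pad_left: Fixed far left steel ball of the mount, top 18 mm above the desk, at mount x = +20, y = +28 mm; its origin lies on the desk level below it.
- pad_right: Fixed far right steel ball, top 18 mm above the desk, at mount x = +20, y = -28 mm; origin at desk level.
- pad_near: Fixed near steel ball, top 18 mm above the desk, at mount x = -46, y = 0 mm; origin at desk level.
- side_stop: Fixed brass side stop, upright pin of 12 mm diameter, top 32 mm above the desk, origin on its axis at desk level, axes as the mount's. It stands at mount x = 0 and either y = +66 or -66 mm; the other side has a flat grey cap 12.5 mm above the desk. Against it, the mirror's centre is 56 mm from its axis along the mount's y; the gap at the start is about 7 to 13 mm.
- calculator: Loose desk calculator 140 x 92 x 25 mm to the right, bystander.
- mouse: Loose black computer mouse 109 x 60 x 41 mm to the right, bystander.
- pen_marker: Loose marker pen 135 mm long, left, bystander.
- ledge (a point): Middle of the far top edge of the aluminium loading ledge, 23 mm above the desk, at mount x = -66, y = 0; the ledge is 44 mm long towards the mount's -x and 130 mm wide.
- end_stops (a point): Point at desk level midway between the two fixed brass end stops, at mount x = +66, y = 0. The stops are upright pins of 12 mm diameter, 30 mm to either side of it along y, tops 32 mm above the desk.
Not all that is in view belongs to the job. There is more than one size of the mirror; the job needs the largest.

How it is judged:
By the outcome, as a careful person would: the job done as asked, in the order asked, and still so for the second after the job is handed in, with the robot touching nothing.
It also fails if it takes over 38 s, if anything falls off the work surface, if the arm or the gripper's body presses on something with over 40 N, if the wrist force passes 120 N, or if a joint passes its speed limit or range.

## Robot

A 6-joint arm with a two-finger parallel gripper is mounted at the origin on a cart in front of the work surface, level with it; the furniture and walls round the work are solid. World frame = base frame: x ahead of the robot, y to its left, z up, the work surface at z = 0. Lengths are in mm, angles in rad, forces in N, time in s.
With the tool pointing down it reaches from about 275 to 825 mm from the base axis. Payload 5.2 kg.
Tool frame: the origin (TCP) lies at the very end of the fingers, on their centre line; the grasp point (between the pads) lies 19 mm behind it; z points along the fingers, y is the direction in which the jaws open and shut (so a half turn about z gives the same grasp; the last joint's range is limited). The gripper opens to 93 mm and grips with 3 to 60 N. Pads are 15 mm wide; open, the fingers measure 128 mm over their backs; the gripper's body (75 mm by 188 mm) begins 65 mm behind the grasp point.
Start: joints at [0.994, 0.259, 1.535, -0, 1.348, -0.203], TCP at [200.814, 512.034, 218.653] pointing down, gripper open.
Joint ranges: [-3.14, 3.14], [-0.91, 2.08], [0.19, 2.58], [-1.22, 4.36], [0.22, 2.71], [-3.12, 3.12]. Speed limits (rad/s): [2.57, 2.57, 3.14, 3.14, 3.14, 3.14].

## Interface

Orientations are given as [roll, pitch, yaw] about the fixed x, y, z axes, in that order (R = Rz(yaw) Ry(pitch) Rx(roll)).
In Python, from bench import robot gives the robot as it stands. The module is installed in compiled form; this text tells all that it offers. Calls block until the motion is done:
- robot.move_ptp(position, orientation): joint-space move of the TCP to a pose.
- robot.move_linear(position, ori=None, speed=150, f_stop=None): straight line of the TCP; ori=None keeps the orientation; speed is the mean speed in mm/s. With f_stop (N) it stops when the force on the tool has changed by that much, and returns True; else False.
- robot.move_j(angles): joint-space move.
- robot.move_gripper(opening): opening from 0.0 (shut) to 1.0 (fully open); the grip force is fixed at half the most; returns when the fingers have stopped.
- robot.sleep(seconds).
- robot.inverse_kinematics(position, orientation): joint angles nearest the present ones, or None.
- robot.get_image(name): name is "scene" or "top" or "wrist"; returns a dict with "img" (420x560x3 uint8, blue, green, red), "fovy" (degrees; the focal length in pixels is half the picture's height over the tangent of half this angle, whatever the lens; pixels are square), "cx", "cy" (the principal point, pixels), "eye" and "orientation" of the camera in the world. Camera axes: x right, y down, z forward; pixel columns grow to the right and rows downward; lengths in mm; the calibration is good to about 2 mm. A picture is of the moment at which its call begins. There is no depth.
A pose or a line that the arm cannot do raises robot.MotionError and nothing moves.
- robot.hand_in(): hands the job in, once; it reports no verdict.
Readings, each from a call of its own:
- robot.current_t(): time.
- robot.current_qpos(): joint angles.
- robot.current_joint_vel(): joint speeds.
- robot.current_joint_efforts(): joint torques, N m.
- robot.current_tcp_pos(): TCP position.
- robot.current_eef_rot(): TCP orientation.
- robot.current_contact_force(): force on the tool from outside, world axes, zero at the start.
- robot.current_ft_torque(): the same for the moment, N m.
- robot.current_gripper_width(): opening from 0.0 (shut) to 1.0 (fully open).
Only numpy, scipy, OpenCV 4.12 (cv2) and the standard library are available. Lean on these libraries where they do the work, as an engineer would, in place of code of your own. Each camera call takes 0.05 s, during which the arm holds its last target.

## Working session

There is one attempt and no reset: what is moved stays moved. The work goes in short steps, each a Python script; the robot and the scene stay as the last script left them, time stands still between calls to the robot, and variables do not carry over. Pictures are saved under pics/ and viewed, and the job is handed in when it is done.

```bash
mkdir -p pics; ls; cat > h.py <<'E'
import numpy as np, cv2
from scipy.spatial.transform import Rotation as R
from bench import robot
def cam(n):
    d=robot.get_image(n); return d
def rot(d):
    o=np.array(d["orientation"],float)
    if o.shape==(3,3): return o
    if o.size==4: return R.from_quat(o).as_matrix()
    return R.from_euler('xyz',o).as_matrix()
def ray(d,px):
    f=d["img"].shape[0]/2/np.tan(np.radians(d["fovy"])/2)
    v=np.array([(px[0]-d["cx"])/f,(px[1]-d["cy"])/f,1.])
    return np.array(d["eye"],float),rot(d)@v
def onz(d,px,z):
    e,v=ray(d,px); return e+v*(z-e[2])/v[2]
def proj(d,P):
    f=d["img"].shape[0]/2/np.tan(np.radians(d["fovy"])/2)
    c=rot(d).T@(np.array(P,float)-np.array(d["eye"],float)); return np.array([d["cx"]+f*c[0]/c[2],d["cy"]+f*c[1]/c[2]])
E
python3 - <<'E'
from h import *
import pickle
for n in ["scene","top","wrist"]:
    d=cam(n); pickle.dump(d,open(f"{n}0.pkl","wb")); cv2.imwrite(f"pics/{n}0.png",d["img"])
    print(n,d["fovy"],d["cx"],d["cy"],d["eye"],d["orientation"],d["img"].shape)
print(robot.current_t())
E
```

```text
pics
scene 52.799421610091144 283.5818680089773 204.65828192271044 [ 139.37607258 -571.11711946 1290.50799452] [-2.56121488  0.00869703 -0.54928051] (420, 560, 3)
top 43.14693074597618 275.283002000443 203.80581061997776 [ 419.80114103  145.02713146 1568.02318294] [-3.04586205 -0.00665172 -1.59616408] (420, 560, 3)
wrist 59.529681466999556 271.80014702551546 214.2991393424507 [122.47866404 542.93503398 383.43794854] [2.83846136e+00 5.49368134e-04 1.19648309e+00] (420, 560, 3)
0.15
```

View pics/scene0.png

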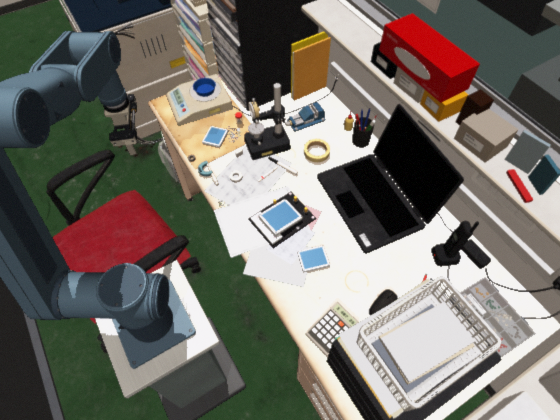

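View pics/top0.png

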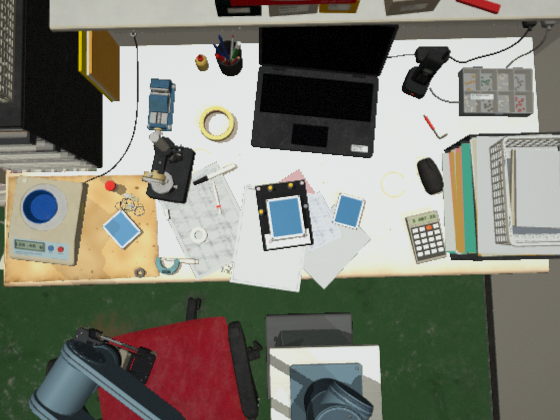

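View pics/wrist0.png

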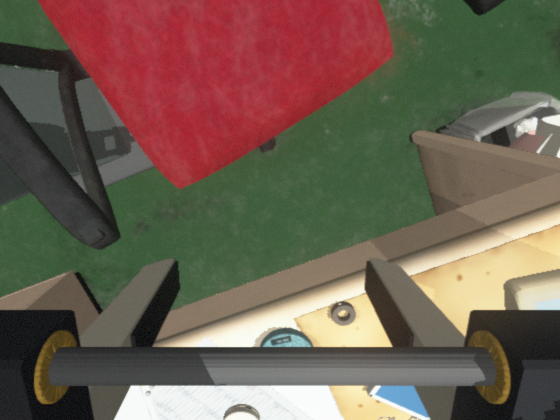

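The top view shows three mirror candidates: the framed one on the black mount at (287,216), a small loose one at (348,210), and a small loose one at (123,229). By the description the target is the one on the mount. I'll check it in a close crop.

```bash
python3 - <<'E'
from h import *
import pickle
d=pickle.load(open("top0.pkl","rb"))
c=d["img"][165:265,240:375]; cv2.imwrite("pics/topcrop.png",cv2.resize(c,None,fx=5.5,fy=5.5,interpolation=cv2.INTER_CUBIC))
for p in [(287,216),(348,210),(123,229),(260,190),(305,186),(260,212)]: print(p,onz(d,p,20).round())
p=onz(d,(287,216),20)
for yaw in [0,np.pi/2,-np.pi/2,np.pi]:
    for pos in [(p[0]-60,p[1],300),(p[0],p[1],330),(p[0]+60,p[1],300)]:
        print(yaw,pos,robot.inverse_kinematics(list(pos),[np.pi,0,yaw]))
print(robot.current_eef_rot())
E
```

```text
(287, 216) [532.  98.  20.]
(348, 210) [545. -81.  20.]
(123, 229) [505. 576.  20.]
(260, 190) [610. 175.  20.]
(305, 186) [619.  42.  20.]
(260, 212) [545. 176.  20.]
0 (np.float64(471.51120926760666), np.float64(97.64206687598382), 300) [-2.79906475e-02  8.87752942e-02  1.54560037e+00 -4.44089210e-16
  1.50721699e+00  1.54280568e+00]
0 (np.float64(531.5112092676067), np.float64(97.64206687598382), 330) [-2.48148067e-02  1.91374736e-01  1.35430930e+00 -4.44089210e-16
  1.59590861e+00  1.54598152e+00]
0 (np.float64(591.5112092676067), np.float64(97.64206687598382), 300) [-2.22874464e-02  3.11471823e-01  1.26714663e+00 -4.44089210e-16
  1.56297420e+00  1.54850888e+00]
1.5707963267948966 (np.float64(471.51120926760666), np.float64(97.64206687598382), 300) [-0.02799065  0.08877529  1.54560037  0.          1.50721699 -0.02799065]
1.5707963267948966 (np.float64(531.5112092676067), np.float64(97.64206687598382), 330) [-0.02481481  0.19137474  1.3543093   0.          1.59590861 -0.02481481]
1.5707963267948966 (np.float64(591.5112092676067), np.float64(97.64206687598382), 300) [-0.02228745  
[... 358 characters left out ...]
374736e-01  1.35430930e+00 -4.44089210e-16
  1.59590861e+00  3.11677785e+00]
-1.5707963267948966 (np.float64(591.5112092676067), np.float64(97.64206687598382), 300) None
3.141592653589793 (np.float64(471.51120926760666), np.float64(97.64206687598382), 300) [-0.02799065  0.08877529  1.54560037  0.          1.50721699 -1.59878697]
3.141592653589793 (np.float64(531.5112092676067), np.float64(97.64206687598382), 330) [-0.02481481  0.19137474  1.3543093   0.          1.59590861 -1.59561113]
3.141592653589793 (np.float64(591.5112092676067), np.float64(97.64206687598382), 300) [-0.02228745  0.31147182  1.26714663  0.          1.5629742  -1.59308377]
[-3.14028266e+00 -2.85585497e-04  2.76780600e+00]
```

View pics/topcrop.png

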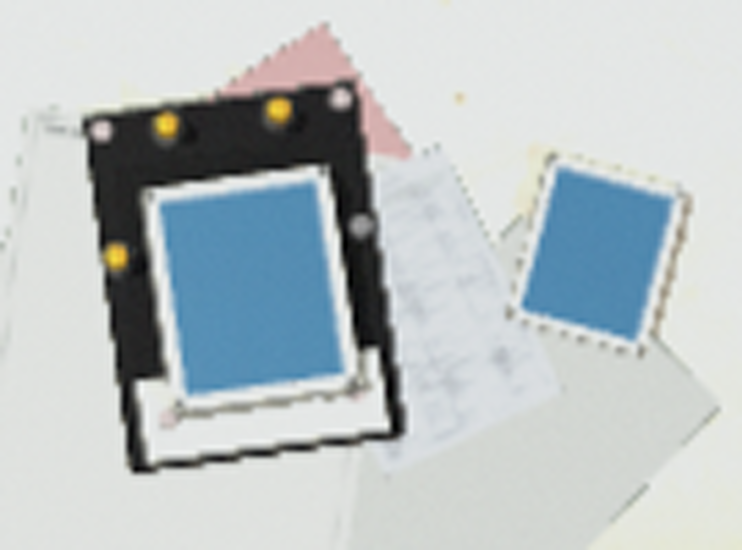

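The crop confirms it: a framed mirror on the black mount, with brass end stops at the far side. The brass side stop is on the left (+y) and the grey cap on the right. Next I'll take a wrist view of the mount.

```bash
python3 - <<'E'
from h import *
import pickle
robot.move_ptp([470,98,215],[np.pi,0,np.pi]); 
robot.sleep(0.2)
d=cam("wrist"); pickle.dump(d,open("w1.pkl","wb")); cv2.imwrite("pics/w1.png",d["img"]); print(robot.current_t(),d["eye"],robot.current_tcp_pos())
E
```

```text
2.2 [385.89916683  99.19672335 380.50412535] [469.89155072  98.63296753 215.01228599]
```

View pics/w1.png

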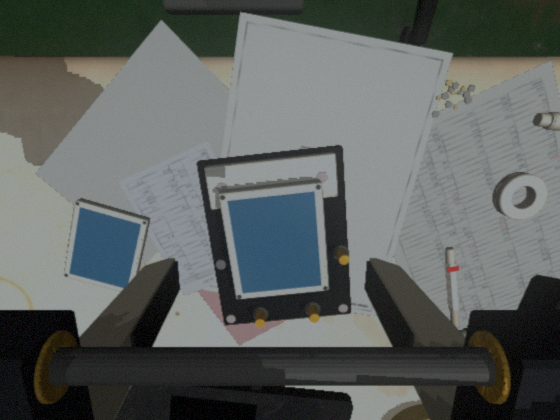

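The wrist view (image down is +x) shows the mount plate with corners near (198,160), (342,147), (351,317) and (224,325). Brass end stops are at (260,320) and (313,313), the side stop at (343,257), the grey cap at (221,265), and the blue face at about (275,240). Now measuring by masks.

```bash
cat > meas.py <<'E'
from h import *
def brass(d,guess=None):
    hsv=cv2.cvtColor(d["img"],cv2.COLOR_BGR2HSV)
    m=cv2.inRange(hsv,(12,130,110),(32,255,255))
    n,l,s,c=cv2.connectedComponentsWithStats(m)
    return [(c[i].round(1),s[i][4],s[i][:4].tolist(),onz(d,c[i],32).round(1)) for i in range(1,n) if s[i][4]>15]
def blue(d,lo=1500):
    hsv=cv2.cvtColor(d["img"],cv2.COLOR_BGR2HSV)
    m=cv2.inRange(hsv,(95,110,50),(120,255,255))
    cs,_=cv2.findContours(m,cv2.RETR_EXTERNAL,cv2.CHAIN_APPROX_NONE)
    out=[]
    for c in cs:
        if cv2.contourArea(c)>lo:
            out.append((cv2.contourArea(c),cv2.minAreaRect(c)))
    return out
E
python3 - <<'E'
from meas import *
import pickle
d=pickle.load(open("w1.pkl","rb"))
for b in brass(d): print(b)
for a,r in blue(d):
    print(a,r); 
    bp=np.array([onz(d,p,36.5)[:2] for p in cv2.boxPoints(r)]); print(bp.round(1),bp.mean(0))
c=d["img"][135:340,185:365]; cv2.imwrite("pics/w1c.png",cv2.resize(c,None,fx=2.9,fy=2.9,interpolation=cv2.INTER_CUBIC))
E
```

```text
(array([343.6, 259.4]), np.int32(76), [339, 255, 10, 10], array([544. , 173.8,  32. ]))
(array([313.9, 317.5]), np.int32(59), [310, 314, 9, 8], array([613.1, 145.6,  32. ]))
(array([259.6, 322.6]), np.int32(61), [255, 319, 10, 8], array([619.5,  86.2,  32. ]))
(array([505.6, 386.9]), np.int32(46), [503, 378, 6, 17], array([706.2, 372.6,  32. ]))
3761.0 ((103.28116607666016, 247.66448974609375), (61.4941291809082, 67.72594451904297), 11.888657569885254)
[[ 559.1 -113.1]
 [ 487.6  -87.5]
 [ 500.6  -30.2]
 [ 573.7  -52.6]] [530.23617421 -70.83047419]
7324.5 ((275.1782531738281, 242.2821807861328), (92.14042663574219, 84.87666320800781), 84.2894058227539)
[[479.9  57.4]
 [471.4 139.1]
 [569.9 152. ]
 [579.8  63.6]] [525.24589143 103.01505743]
```

View pics/w1c.png

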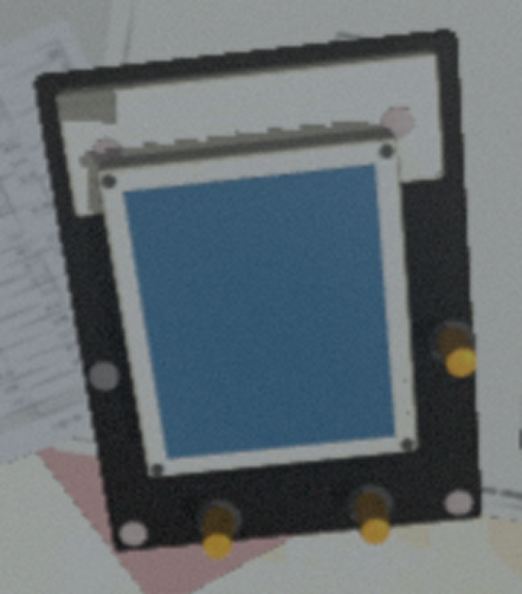

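Mount fit: yaw is about 6.15° and the origin about (550.7, 108.8). The end stops come out 59.7 mm apart and the side stop is predicted to within 0.7 mm. The mirror is about 26 mm short, with a side gap of about 13 mm. Starting the push.

```bash
cat >> h.py <<'E'
TH=0.1073; O=np.array([550.7,108.8]); C,S=np.cos(TH),np.sin(TH)
ORI=[np.pi,0,-np.pi+TH]
def W(x,y,z): return [O[0]+C*x-S*y,O[1]+S*x+C*y,z]
def M(p): d=np.array(p[:2])-O; return [round(C*d[0]+S*d[1],2),round(-S*d[0]+C*d[1],2),round(float(p[2]),2)]
E
python3 - <<'E'
from h import *
robot.move_gripper(0.0); print(robot.current_t())
robot.move_ptp(W(-114,-2,80),ORI)
r=robot.move_linear(W(-114,-2,28.5),speed=100,f_stop=8); print(r,robot.current_t(),M(robot.current_tcp_pos()),robot.current_contact_force())
if not r:
    r=robot.move_linear(W(-76,-2,28.5),speed=25,f_stop=6); print(r,robot.current_t(),M(robot.current_tcp_pos()),robot.current_contact_force())
    d=cam("wrist"); cv2.imwrite("pics/w2.png",d["img"])
    d=cam("top"); cv2.imwrite("pics/t2.png",cv2.resize(d["img"][165:265,240:375],None,fx=5.5,fy=5.5,interpolation=cv2.INTER_CUBIC))
E
```

```text
3.65
False 4.9333 [np.float64(-112.99), np.float64(-2.11), 29.28] [ 0.19301413  0.43086692 -0.2772641 ]
False 6.6 [np.float64(-75.97), np.float64(-1.99), 28.56] [-0.92950277 -0.06592955 -0.02176872]
```

View pics/w2.png

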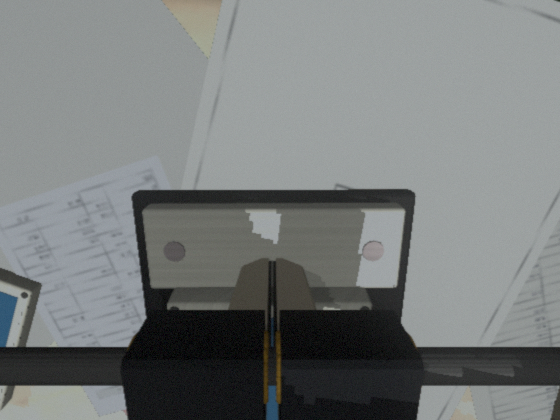

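View pics/t2.png

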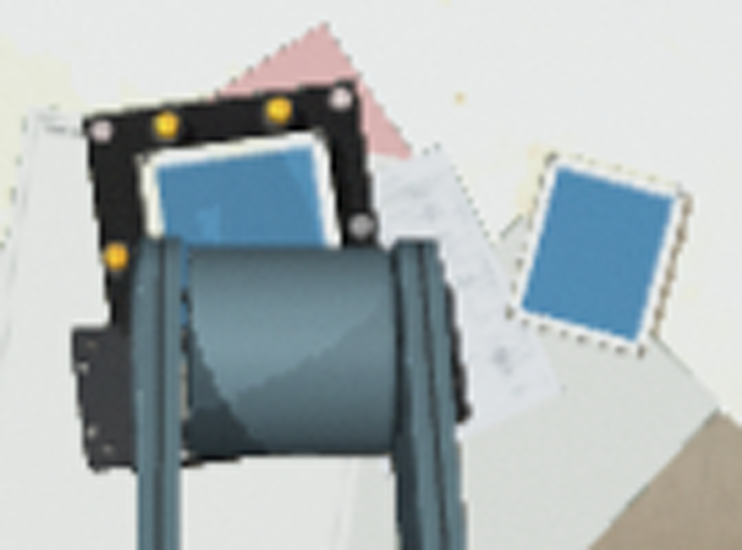

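The mirror has moved straight. In the top crop its far edge is near the end stops, and the finger is on the middle of the near edge. Continuing slowly until it meets the stops.

```bash
python3 - <<'E'
from h import *
r=robot.move_linear(W(-62,-2,28.5),speed=12,f_stop=6); print(r,robot.current_t(),M(robot.current_tcp_pos()),np.round(robot.current_contact_force(),2))
robot.sleep(0.2);print(M(robot.current_tcp_pos()),np.round(robot.current_contact_force(),2))
d=cam("wrist"); cv2.imwrite("pics/w3.png",d["img"])
E
```

```text
True 7.5 [np.float64(-68.32), np.float64(-2.01), 27.74] [ 0.13 -0.04  0.44]
[np.float64(-69.19), np.float64(-1.89), 27.32] [ 0.23 -0.59 -0.68]
```

View pics/w3.png

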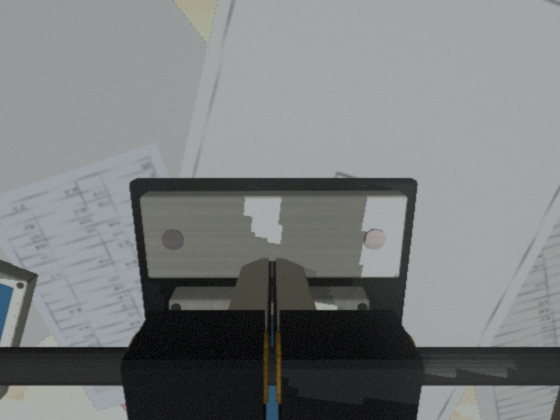

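It moved past the ledge and met the stops with a bump that triggered the force stop. I'll back off and look from above.

```bash
python3 - <<'E'
from meas import *
import pickle
robot.move_linear(W(-85,-2,32),speed=60)
robot.move_linear(W(-75,-20,215),speed=220); robot.sleep(0.15)
d=cam("wrist"); pickle.dump(d,open("w4.pkl","wb")); print(robot.current_t())
for b in brass(d): print(b, M(b[3]))
for a,r in blue(d): 
    bp=np.array([M(onz(d,p,34)) for p in cv2.boxPoints(r)]); print(a,bp.round(1),bp.mean(0))
cv2.imwrite("pics/w4.png",d["img"])
E
```

```text
9.35
(array([353.3, 263.5]), np.int32(74), [349, 259, 10, 10], array([544.1, 173.7,  32. ])) [np.float64(0.39), np.float64(65.23), 32.0]
4180.0 [[-49.6 -43.3  34. ]
 [-49.5  37.7  34. ]
 [ 52.3  42.3  34. ]
 [ 52.2 -45.3  34. ]] [ 1.355  -2.1625 34.    ]
4012.5 [[ -15.7 -223.7   34. ]
 [ -82.8 -191.1   34. ]
 [ -62.1 -136.1   34. ]
 [   7.4 -166.1   34. ]] [ -38.3125 -179.26     34.    ]
```

View pics/w4.png

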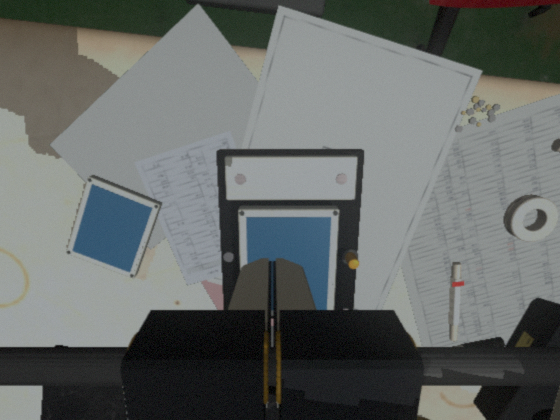

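The mirror's near edge (row about 207) is now clear of the ledge's far edge (row about 200) and parallel to it, so it has dropped. The small mirror hasn't moved. Next is the side push toward the brass side stop.

```bash
python3 - <<'E'
from h import *
robot.move_ptp(W(0,-88,70),ORI)
r=robot.move_linear(W(0,-88,24.5),speed=80,f_stop=8); robot.sleep(0.15); print(r,robot.current_t(),M(robot.current_tcp_pos()))
if not r:
    r=robot.move_linear(W(0,-51,24.5),speed=14,f_stop=5); print(r,robot.current_t(),M(robot.current_tcp_pos()),np.round(robot.current_contact_force(),2))
    robot.sleep(0.1);print(M(robot.current_tcp_pos()),np.round(robot.current_contact_force(),2))
E
```

```text
False 10.9583 [np.float64(0.53), np.float64(-88.13), 25.12]
True 13.0583 [np.float64(0.07), np.float64(-55.2), 24.42] [ 0.19 -0.92  2.82]
[np.float64(0.07), np.float64(-55.17), 24.34] [ 1.17 -1.61  3.67]
```

```bash
python3 - <<'E'
from h import *
robot.move_linear(W(0,-72,26),speed=60)
robot.move_linear(W(0,-76,75),speed=120)
robot.move_ptp(W(-86,9,75),ORI)
r=robot.move_linear(W(-84,9,28),speed=80,f_stop=8); robot.sleep(0.15);print(r,robot.current_t(),M(robot.current_tcp_pos()))
if not r:
    r=robot.move_linear(W(-62,9,28),speed=10,f_stop=4); print(r,robot.current_t(),M(robot.current_tcp_pos()),np.round(robot.current_contact_force(),2))
    robot.sleep(0.1);print(M(robot.current_tcp_pos()),np.round(robot.current_contact_force(),2))
E
```

```text
False 15.5917 [np.float64(-83.46), np.float64(8.91), 28.54]
True 17.1333 [np.float64(-68.36), np.float64(9.08), 27.42] [ 0.23  0.59 -0.08]
[np.float64(-68.64), np.float64(9.11), 27.19] [-0.76  0.07  0.01]
```

```bash
python3 - <<'E'
from meas import *
import pickle
robot.move_linear(W(-84,9,30),speed=60)
robot.move_linear(W(-82,0,215),speed=220); robot.move_gripper(1.0); robot.sleep(0.1)
d=cam("wrist"); pickle.dump(d,open("w5.pkl","wb")); print(robot.current_t())
for b in brass(d): print(b[0],b[1], M(b[3]))
for a,r in blue(d): 
    bp=np.array([M(onz(d,p,34)) for p in cv2.boxPoints(r)]); print(a,bp.round(1),bp.mean(0))
cv2.imwrite("pics/w5.png",cv2.resize(d["img"][140:345,190:375],None,fx=2.9,fy=2.9,interpolation=cv2.INTER_CUBIC))
d=cam("scene"); pickle.dump(d,open("s5.pkl","wb")); cv2.imwrite("pics/s5.png",cv2.resize(d["img"][180:260,235:335],None,fx=6,fy=6,interpolation=cv2.INTER_CUBIC))
E
```

```text
20.2583
[333.9 267.2] 71 [np.float64(0.31), np.float64(65.44), 32.0]
[243.8 322.4] 59 [np.float64(66.39), np.float64(-29.78), 32.0]
[298.4 322. ] 56 [np.float64(65.98), np.float64(29.91), 32.0]
6932.0 [[-50.  -30.8  34. ]
 [-49.9  49.8  34. ]
 [ 51.   53.8  34. ]
 [ 51.  -33.4  34. ]] [ 0.52    9.8425 34.    ]
3934.0 [[ -16.7 -223.6   34. ]
 [ -83.3 -190.1   34. ]
 [ -61.8 -134.3   34. ]
 [   7.2 -165.3   34. ]] [ -38.6625 -178.29     34.    ]
```

View pics/w5.png

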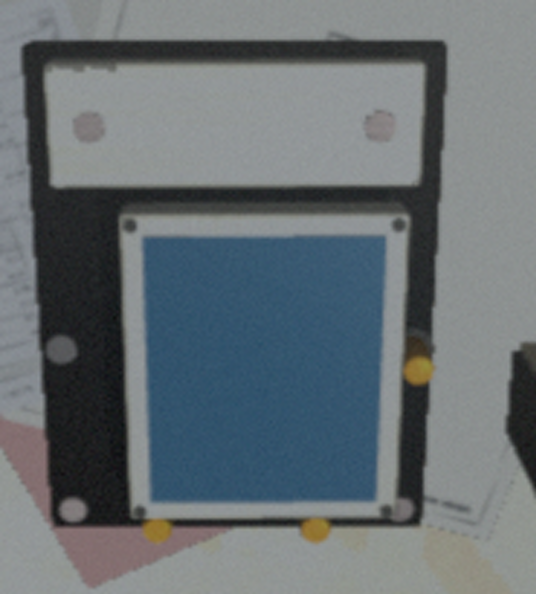

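View pics/s5.png

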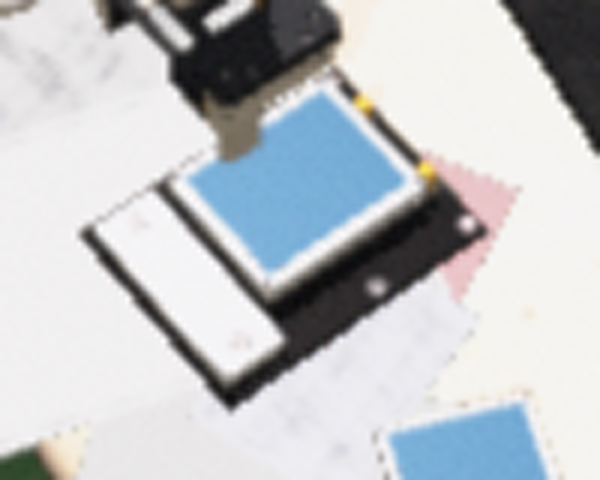

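```bash
python3 - <<'E'
from meas import *
import pickle
for f,z in (("w1.pkl",36.5),("w5.pkl",34)):
    d=pickle.load(open(f,"rb"))
    hsv=cv2.cvtColor(d["img"],cv2.COLOR_BGR2HSV)
    m=cv2.inRange(hsv,(95,110,50),(120,255,255))
    cs,_=cv2.findContours(m,cv2.RETR_EXTERNAL,cv2.CHAIN_APPROX_NONE)
    c=[c for c in cs if cv2.contourArea(c)>5000][0]
    P=np.array([M(onz(d,p[0],z))[:2] for p in c]); ctr=(P.max(0)+P.min(0))/2
    # edges by line fit away from corners
    for name,ax,s in (("near",0,-1),("far",0,1),("right",1,-1),("left",1,1)):
        h=[50,41][ax]; o=1-ax
        q=P-ctr; sel=(s*q[:,ax]>h-9)&(abs(q[:,o])<30)
        k=np.polyfit(q[sel,o],P[sel,ax],1); print(f,name,"pos",k[1].round(2),"angle deg",np.degrees(np.arctan(k[0])).round(2))
E
```

```text
w1.pkl near pos -74.95 angle deg -0.1
w1.pkl far pos 23.35 angle deg -0.2
w1.pkl right pos -42.75 angle deg 0.79
w1.pkl left pos 38.37 angle deg 0.15
w5.pkl near pos -49.58 angle deg -0.11
w5.pkl far pos 50.98 angle deg 0.05
w5.pkl right pos -30.63 angle deg 0.02
w5.pkl left pos 50.34 angle deg 0.57
```

The plane-projected edges give a flat mirror: its sides are parallel, and the centre is at about (0.7, 9.9) against a home of (0, 10). The camera can't resolve a sub-millimetre gap, so I'll repeat a gentle press on each side and compare the contact positions.

```bash
python3 - <<'E'
from h import *
robot.move_gripper(0.0)
robot.move_ptp(W(0,-76,75),ORI)
r=robot.move_linear(W(0,-66,24.5),speed=90,f_stop=8); robot.sleep(0.1);print(r,robot.current_t(),M(robot.current_tcp_pos()))
if not r:
    r=robot.move_linear(W(0,-51,24.5),speed=10,f_stop=4); print(r,robot.current_t(),M(robot.current_tcp_pos()),np.round(robot.current_contact_force(),2))
    robot.sleep(0.1);print(M(robot.current_tcp_pos()),np.round(robot.current_contact_force(),2))
    robot.move_linear(W(0,-66,26),speed=60)
    robot.move_linear(W(0,-76,75),speed=150)
    print(robot.current_t())
E
```

```text
False 23.3333 [np.float64(0.65), np.float64(-66.17), 25.29]
True 24.4 [np.float64(0.0), np.float64(-55.27), 24.36] [ 0.61 -1.28  2.04]
[np.float64(-0.01), np.float64(-55.25), 24.28] [ 0.51 -1.71  3.21]
25.3167
```

The side contact came at the same place (-55.27 against -55.20 before). Now a last light end press, then a look and hand-in.

```bash
python3 - <<'E'
from meas import *
import pickle
robot.move_ptp(W(-86,9,75),ORI)
r=robot.move_linear(W(-77,9,28),speed=90,f_stop=8); robot.sleep(0.1);print(r,robot.current_t(),M(robot.current_tcp_pos()))
if not r:
    r=robot.move_linear(W(-62,9,28),speed=9,f_stop=4); print(r,robot.current_t(),M(robot.current_tcp_pos()))
    robot.sleep(0.1);print(M(robot.current_tcp_pos()),np.round(robot.current_contact_force(),2))
robot.move_linear(W(-84,9,30),speed=60)
robot.move_linear(W(-110,-2,250),speed=220); robot.sleep(0.1)
d=cam("wrist"); print(robot.current_t())
for b in brass(d): print(b[0],M(b[3]))
for a,r in blue(d): 
    bp=np.array([M(onz(d,p,34)) for p in cv2.boxPoints(r)]); print(a,bp.mean(0).round(2))
cv2.imwrite("pics/w6.png",d["img"])
d=cam("top"); cv2.imwrite("pics/t6.png",d["img"])
E
```

```text
False 26.65 [np.float64(-76.53), np.float64(8.85), 28.46]
True 27.7333 [np.float64(-68.35), np.float64(9.06), 27.39]
[np.float64(-68.66), np.float64(9.13), 27.16] [-0.29  0.87  0.14]
29.55
[329.5 277.9] [np.float64(0.41), np.float64(65.43), 32.0]
1894.0 [-8.13 10.12 34.  ]
3161.0 [ -39.57 -179.15   34.  ]
```

View pics/w6.png

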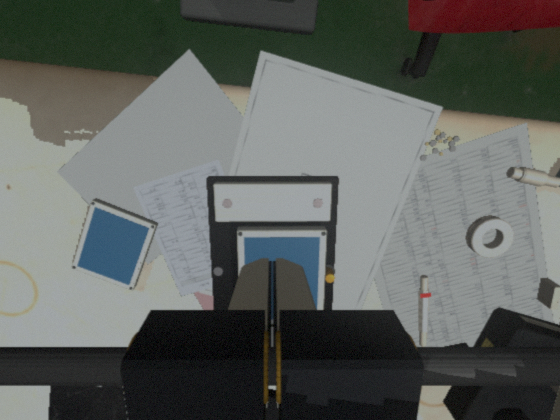

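View pics/t6.png

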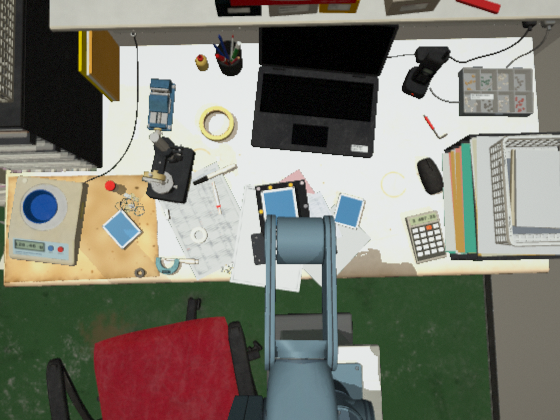

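The mirror's near edge (row about 230) is clear of the ledge, and its left edge is against the side stop at (329,278). The calculator, mouse, marker pen and small mirrors are where they were. The end contact repeated at -68.35. Handing in.

```bash
python3 -c "
from bench import robot
robot.hand_in(); print(robot.current_t())"
```

```text
the job is handed in; nothing more can be done
the job is handed in; nothing more can be done
```

I pushed the mirror about 26 mm along the mount with closed fingers until it dropped off the ledge and met both end stops. I then pushed it about 13 mm sideways to the brass side stop and repeated a light press on each side. I handed in soon after 29.6 s on the robot's clock; no verdict is reported.

**Position:**
- The last unobstructed view was taken before the two repeat presses. It put the mirror's centre at about (0.5–0.7, 9.9) mm in the mount frame, against a home of (0, 10).
- Three of its edges were square to the mount within 0.1°. The left edge read 0.6° off.
- The end-stop contact repeated within 0.05 mm (-68.32, -68.36, -68.35) and the side contact within 0.1 mm (-55.20, -55.27).

**Flatness:** the near edge is clear of the ledge and the mirror's measured size fits a flat one, but I did not measure the ball contacts directly.

**Checks that were limited or disagreed:**
- The closed fingers partly hid the mirror in the final wrist picture, so its centre reading there (-8 mm in x) is not valid. For that view I relied on the visible edges and the repeated contacts.
- The side contact came about 2 mm past my prediction, probably because the fingers are thinner than I assumed.

The calculator, mouse, marker pen and small mirrors looked unmoved in the pictures.

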